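# Put the hot-stage microscope's objectives back in their tray

### The job

Put the four microscope objectives with the red, yellow, green and blue bands away in the grey tray, each standing upright on the tray floor inside the ring of its own colour. They are glass optics, so set each one down rather than dropping it. Leave the white-banded and black-banded objectives standing where they are on the mat; they belong to another microscope.

Things in the scene. Friction and masses are not known exactly. Their poses are not given: they have to be found in the camera images.
- objective_red: objective lens, about 120 g, upright: steel barrel 30 mm in diameter up to 30 mm height, then a red band of the same diameter (30 to 42 mm, its flat red shoulder shows from above), then a 15 mm thick nose to 55 mm. Origin: centre of underside, z up. Stands on a 3 mm beige mat; neighbours (also a bottle and a stopper; up to 34 mm wide, 65 mm tall) 65 mm or more off, centre to centre.
- objective_yellow: objective lens, about 120 g, upright: steel barrel 30 mm in diameter up to 30 mm height, then a yellow band of the same diameter (30 to 42 mm, its flat yellow shoulder shows from above), then a 15 mm thick nose to 55 mm. Origin: centre of underside, z up. Stands on a 3 mm beige mat; neighbours (also a bottle and a stopper; up to 34 mm wide, 65 mm tall) 65 mm or more off, centre to centre.
- objective_green: objective lens, about 120 g, upright: steel barrel 30 mm in diameter up to 30 mm height, then a green band of the same diameter (30 to 42 mm, its flat green shoulder shows from above), then a 15 mm thick nose to 55 mm. Origin: centre of underside, z up. Stands on a 3 mm beige mat; neighbours (also a bottle and a stopper; up to 34 mm wide, 65 mm tall) 65 mm or more off, centre to centre.
- objective_blue: objective lens, about 120 g, upright: steel barrel 30 mm in diameter up to 30 mm height, then a blue band of the same diameter (30 to 42 mm, its flat blue shoulder shows from above), then a 15 mm thick nose to 55 mm. Origin: centre of underside, z up. Stands on a 3 mm beige mat; neighbours (also a bottle and a stopper; up to 34 mm wide, 65 mm tall) 65 mm or more off, centre to centre.
- nest_red: red ring, 58 mm outside, 48 mm inside diameter, 6 mm high, fixed in a shallow grey tray (170 x 170 mm, floor 4 mm thick, lip 12 mm high above the bench, fixed). The four rings form a square at 72 mm pitch about the tray's centre. Origin: ring centre at the tray floor, where the underside of a seated objective comes.
- nest_yellow: yellow ring, 58 mm outside, 48 mm inside diameter, 6 mm high, fixed in a shallow grey tray (170 x 170 mm, floor 4 mm thick, lip 12 mm high above the bench, fixed). The four rings form a square at 72 mm pitch about the tray's centre. Origin: ring centre at the tray floor, where the underside of a seated objective comes.
- nest_green: green ring, 58 mm outside, 48 mm inside diameter, 6 mm high, fixed in a shallow grey tray (170 x 170 mm, floor 4 mm thick, lip 12 mm high above the bench, fixed). The four rings form a square at 72 mm pitch about the tray's centre. Origin: ring centre at the tray floor, where the underside of a seated objective comes.
- nest_blue: blue ring, 58 mm outside, 48 mm inside diameter, 6 mm high, fixed in a shallow grey tray (170 x 170 mm, floor 4 mm thick, lip 12 mm high above the bench, fixed). The four rings form a square at 72 mm pitch about the tray's centre. Origin: ring centre at the tray floor, where the underside of a seated objective comes.
- objective_white: look-alike objective of the same shape and size (30 mm barrel, 55 mm tall, band 30 to 42 mm above its foot) but with a white band; it belongs to another microscope and has no nest. Origin: centre of its underside. Stands on the mat among the others.
- objective_black: look-alike objective of the same shape and size (30 mm barrel, 55 mm tall, band 30 to 42 mm above its foot) but with a black band; it belongs to another microscope and has no nest. Origin: centre of its underside. Stands on the mat among the others.

How it is judged:
At the end, for the whole second after the job is handed in: Each of the red, yellow, green and blue objectives stands upright (within 0.1 rad) on the tray floor (height within 4 mm) inside the ring of its own colour (centre within 11 mm), released and at rest; the white and black objectives are upright, at rest and within 20 mm of where they started (horizontal distance between objective_red and nest_red below 0.011 m and z of objective_red in the frame of nest_red between -0.004 and 0.004 m and angle between each of objective_red, objective_yellow, objective_green, objective_blue, objective_white, objective_black's own z axis and vertical below 0.1 rad and linear speed of each of objective_red, objective_yellow, objective_green, objective_blue, objective_white, objective_black below 0.02 m/s and horizontal distance between objective_yellow and nest_yellow below 0.011 m and z of objective_yellow in the frame of nest_yellow between -0.004 and 0.004 m and horizontal distance between objective_green and nest_green below 0.011 m and z of objective_green in the frame of nest_green between -0.004 and 0.004 m and horizontal distance between objective_blue and nest_blue below 0.011 m and z of objective_blue in the frame of nest_blue between -0.004 and 0.004 m and distance of each of objective_white, objective_black from where it was at the start of the episode below 0.02 m); the robot touches nothing.
It fails at once if the red objective is dropped into its nest (falls more than about 2 cm) instead of being set down (distance between objective_red and nest_red below 0.04 m and linear speed of objective_red above 0.6 m/s).
It fails at once if the yellow objective is dropped into its nest (falls more than about 2 cm) instead of being set down (distance between objective_yellow and nest_yellow below 0.04 m and linear speed of objective_yellow above 0.6 m/s).
It fails at once if the green objective is dropped into its nest (falls more than about 2 cm) instead of being set down (distance between objective_green and nest_green below 0.04 m and linear speed of objective_green above 0.6 m/s).
It fails at once if the blue objective is dropped into its nest (falls more than about 2 cm) instead of being set down (distance between objective_blue and nest_blue below 0.04 m and linear speed of objective_blue above 0.6 m/s).
It also fails if it takes over 96 s, if anything falls off the work surface, if the arm or the gripper's body presses on something with over 40 N, if the wrist force passes 120 N, or if a joint passes its speed limit or range.

### The arm

A 6-joint arm with a two-finger parallel gripper is mounted at the origin on the work surface. World frame = base frame: x ahead of the robot, y to its left, z up, the work surface at z = 0. Lengths are in m, angles in rad, forces in N, time in s.
With the tool pointing down it reaches from about 0.15 to 0.775 m from the base axis. Payload 6.1 kg.
Tool frame: the origin (TCP) lies midway between the tips of the shut fingers; the grasp point (between the pads) lies 19 mm behind it (env.pinch_z is the distance from the TCP to the grasp point, in m); z points along the fingers, y is the line along which they close (so a half turn about z gives the same grasp; the last joint's range is limited). The gripper opens to 85 mm and grips with 20 to 120 N. Pads are 22 mm wide; open, the fingers measure 114 mm over their backs; the gripper's body (76 mm by 85 mm) begins 54 mm behind the grasp point. The pads swing forward as they close: fully open they stand 13 mm farther back than shut.
Start: joints at [-1.102, 0.126, -0.04, 1.405, 0, 1.571], TCP at [0.237, -0.468, 0.231] pointing down, gripper open.
Joint ranges: [-2.72, 2.72], [-0.95, 1.95], [-1.27, 1.35], [-1.78, 2.02], [-1.46, 1.47], [-3.14, 3.14]. Speed limits (rad/s): [2.39, 2.39, 3.01, 3.14, 3.14, 3.14].

### API

Orientations are given as a rotation vector (axis times angle).
In Python, from cell import env, get_image gives the robot as it stands. The module is installed in compiled form; this text tells all that it offers.
- The arm moves only by the tool drive_tool, never from a script. Its argument "rows" is a list of rows, each a list of 3 entries, a list of its own where there are three numbers: the turn, a rotation vector about the tool's x, y, z in degrees, then the shift along the tool's x, y, z in mm, then the finger opening in mm, from 0 to 85.4. In form: [[[rx, ry, rz], [tx, ty, tz], grip], ...]. A call has 1 to 8 rows; each row shifts and turns the commanded pose from where the row before left it, along the tool's axes as they then stand; what a row does not reach is not made up. A row lasts 1/8 s, in which the tool goes at most 62.5 mm and 10.7 degrees, less where a joint would pass 70% of its speed; a pose out of reach is approached as far as the arm can. A call with a gripper value outside its range is refused whole. The fingers move at their own pace and stop on an object; the grip force is fixed at half the most. Time passes only in rows, so rows that do not move let the fingers close. It gives the time, the measured TCP pose, the force and the opening at its end, in the units of the state.
- env.read_state(): the state, without advancing time (a new reading comes with each control period).
- get_image(name): name is "scene" or "top" or "wrist"; returns a dict with "pixels" (384x512x3 uint8, blue, green, red), "depth" (384x512 float32, m along the optical axis (not along the pixel's ray), 0 where there is no reading), "intrinsics" (3x3 intrinsics, pixels), "world_to_cam" (4x4, takes a point from world to camera coordinates). Camera axes: x right, y up, looking along -z (the intrinsics and any distortion apply to the point x, -y, -z); pixel columns grow to the right and rows downward; lengths in m; the calibration is good to about 2 mm. A picture is of the moment at which its call begins.
- env.hand_in(): hands the job in, once; it reports no verdict.
The state is a dict: "time_s": time; "qpos": joint angles; "joint_vel": joint speeds; "joint_efforts": joint torques, N m; "ee_pos": TCP position; "eef_rot": TCP orientation; "wrist_force": force on the tool from outside, world axes, zero at the start; "moment": the same for the moment, N m; "opening": opening from 0.0 (shut) to 1.0 (fully open).
Only numpy, scipy, OpenCV 4.12 (cv2) and the standard library are available. Lean on these libraries where they do the work, as an engineer would, in place of code of your own. Each camera call takes 0.05 s, during which the arm holds its last target. There are 200 camera calls.

## Working session

There is one attempt and no reset: what is moved stays moved. The work goes in short steps, Python scripts to look and compute and a tool call to move; the robot and the scene stay as the last step left them, time stands still between calls to the robot, and variables do not carry over. Pictures are saved under pics/ and viewed, on a budget of 14 in all, crops included, one or two more only if the job needs it, and the job is handed in when it is done.

Besides the shell and the picture viewer there is one more tool, called after "Emit:" as a command line: name --argument value ..., lists and objects as JSON in quotes. drive_tool: Moves the arm, as the interface text tells. Its arguments: {"type":"object","properties":{"rows":{"type":"array","items":{"type":"array"}}},"required":["rows"]}

```bash
mkdir -p pics
cat > h.py <<'E'
import numpy as np, cv2
from cell import env, get_image
def world(im):
    d=im["depth"];K=im["intrinsics"];h,w=d.shape
    u,v=np.meshgrid(np.arange(w),np.arange(h))
    P=np.stack([(u-K[0,2])/K[0,0]*d,-(v-K[1,2])/K[1,1]*d,-d,np.ones_like(d)],-1)
    return (P@np.linalg.inv(im["world_to_cam"]).T)[...,:3]
E
python3 - <<'E'
from h import *
s=env.read_state();print(s,env.pinch_z)
for n in("top","scene"):
    im=get_image(n);cv2.imwrite(f"pics/{n}.png",im["pixels"]);print(n,im["intrinsics"],np.linalg.inv(im["world_to_cam"]).round(3))
    np.savez(f"{n}.npz",p=im["pixels"],W=world(im))
E
```

```text
{'time_s': 0.0, 'qpos': array([-1.10198102e+00,  1.26382285e-01, -4.05791607e-02,  1.40542061e+00,
       -6.38252011e-06,  1.57082541e+00]), 'joint_vel': array([-0.00030716, -0.00190429, -0.00052966, -0.00048155, -0.00093312,
        0.00170155]), 'joint_efforts': array([ 8.14851137e-04, -4.35915363e+01,  3.52922237e+01,  1.72283733e-02,
        5.51598737e-05, -9.50604118e-06]), 'ee_pos': array([ 0.2370262 , -0.46799477,  0.23054049]), 'eef_rot': array([-3.05418849e+00, -7.29285609e-01,  5.88040199e-04]), 'wrist_force': array([ 0.68010796, -0.72033537,  0.10509996]), 'moment': array([ 0.01583251, -0.00445705, -0.0038214 ]), 'opening': 1.0015886080451961} 0.0187
top [[386.87102081   0.         252.061965  ]
 [  0.         386.87102081 196.23315577]
 [  0.           0.           1.        ]] [[ 0.014  0.998 -0.053  0.478]
 [-0.999  0.013 -0.029 -0.016]
 [-0.029  0.053  0.998  0.995]
 [ 0.     0.     0.     1.   ]]
scene [[439.35073432   0.         262.89652042]
 [  0.         439.35073432 191.0318712 ]
 [  0.           0.           1.        ]] [[ 0.811 -0.381  0.443  0.912]
 [ 0.585  0.558 -0.589 -0.518]
 [-0.023  0.737  0.675  0.626]
 [ 0.     0.     0.     1.   ]]
```

View pics/top.png

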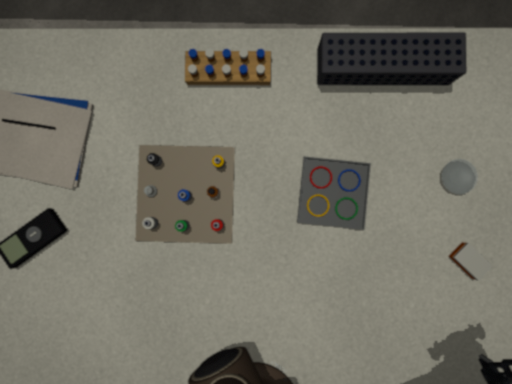

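View pics/scene.png

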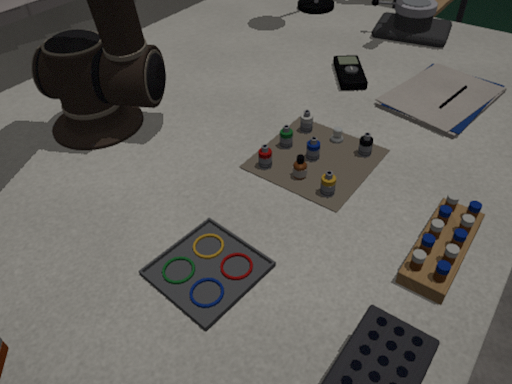

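The top view shows the mat objectives: yellow (218,161), blue (184,196), green (182,226), red (217,226), black (152,159) and white (149,224). It also shows a bottle at (213,191) and a stopper at (150,190). The rings are red (320,178), blue (349,180), yellow (318,206) and green (346,209).

Run:
```python
from h import *
D=np.load("top.npz");p=D["p"];W=D["W"]
hsv=cv2.cvtColor(p,cv2.COLOR_BGR2HSV)
for n,(u,v) in dict(yellow=(218,161),blue=(184,196),green=(182,226),red=(217,226),black=(152,159),white=(149,224),bottle=(213,191),stopper=(150,190)).items():
    w=W[v-14:v+15,u-14:u+15].reshape(-1,3); 
    m=w[:,2]>.02; t=w[m]; q=t[t[:,2]>.035]
    print(n,m.sum(),((q.max(0)+q.min(0))/2).round(4),q.mean(0).round(4),"zmax",t[:,2].max().round(3),"mat",np.median(w[:,2]).round(4))
for n,(u,v) in dict(red=(320,178),blue=(349,180),yellow=(318,206),green=(346,209)).items():
    sl=np.s_[v-15:v+16,u-15:u+16]
    m=(hsv[sl][...,1]>110)&(hsv[sl][...,2]>50); w=W[sl][m]
    ys,xs=np.nonzero(m); e=cv2.fitEllipse(np.stack([xs+u-15,ys+v-15],1).astype(np.float32))
    print(n,m.sum(),((w.max(0)+w.min(0))/2).round(4),w.mean(0).round(4),e)
```

```text
yellow 131 [0.5536 0.0488 0.5155] [0.6107 0.095  0.0715] zmax 0.995 mat 0.0037
blue 140 [0.5108 0.0903 0.5153] [0.5259 0.1695 0.1028] zmax 0.995 mat 0.0037
green 142 [0.4589 0.0931 0.516 ] [0.4547 0.1762 0.0928] zmax 0.995 mat 0.0038
red 129 [0.4608 0.0486 0.5151] [0.4574 0.095  0.0721] zmax 0.995 mat 0.0036
black 151 [0.5555 0.1304 0.5154] [0.6082 0.241  0.1143] zmax 0.995 mat 0.0037
white 145 [0.462 0.133 0.515] [0.4598 0.2545 0.0864] zmax 0.995 mat 0.0036
bottle 125 [0.5152 0.0549 0.5148] [0.5371 0.108  0.0629] zmax 0.995 mat 0.0036
stopper 72 [0.5131 0.1341 0.5148] [0.5324 0.2338 0.1695] zmax 0.995 mat 0.0037
red 152 [ 0.5817 -0.1611  0.0084] [ 0.5816 -0.1605  0.0087] ((320.5695495605469, 176.96771240234375), (20.75389289855957, 20.897167205810547), 125.07686614990234)
blue 126 [ 0.5746 -0.2321  0.0079] [ 0.5755 -0.2322  0.0089] ((348.8196105957031, 179.8709716796875), (20.654571533203125, 21.033870697021484), 113.19898223876953)
yellow 182 [ 0.5079 -0.099   0.497 ] [ 0.5092 -0.1523  0.0191] ((317.7958679199219, 205.0291290283203), (20.879316329956055, 21.218647003173828), 93.60469818115234)
green 102 [ 0.5033 -0.2247  0.0081] [ 0.5032 -0.2255  0.0093] ((346.0540771484375, 208.07260131835938), (20.82839584350586, 21.04399299621582), 101.14739990234375)
```

Run:
```python
from h import *
D=np.load("top.npz");W=D["W"]
for n,(u,v) in dict(yellow=(218,161),blue=(184,196),green=(182,226),red=(217,226),black=(152,159),white=(149,224),bottle=(213,191),stopper=(150,190)).items():
    w=W[v-14:v+15,u-14:u+15].reshape(-1,3); w=w[w[:,2]<.2]
    q=w[(w[:,2]>.035)]; s=w[(w[:,2]>.052)&(w[:,2]<.062)]
    print(n,len(q),((q.max(0)+q.min(0))/2).round(4)[:2],np.ptp(q,0).round(3),q.mean(0).round(4)[:2],"nose",len(s),s.mean(0).round(4))
I=get_image("top");K=I["intrinsics"];C=np.linalg.inv(I["world_to_cam"])
# rings at z=.009 from ellipse centres
for n,u,v in(("red",320.57,176.97),("blue",348.82,179.87),("yellow",317.8,205.03),("green",346.05,208.07)):
    r=C[:3,:3]@np.array([(u-K[0,2])/K[0,0],-(v-K[1,2])/K[1,1],-1]);o=C[:3,3];print(n,(o+r*(.009-o[2])/r[2]).round(4))
```

```text
yellow 118 [0.6151 0.0985] [0.029 0.029 0.025] [0.6141 0.0978] nose 30 [0.6146 0.0983 0.0577]
blue 115 [0.5292 0.1819] [0.03  0.029 0.026] [0.5288 0.1808] nose 27 [0.5287 0.182  0.0581]
green 121 [0.4537 0.1871] [0.027 0.029 0.024] [0.4535 0.1857] nose 32 [0.4535 0.1867 0.0576]
red 115 [0.4575 0.099 ] [0.027 0.027 0.025] [0.4569 0.0979] nose 30 [0.4565 0.0983 0.0582]
black 120 [0.6192 0.2618] [0.028 0.029 0.026] [0.618  0.2602] nose 32 [0.619  0.2615 0.0582]
white 119 [0.4599 0.2674] [0.027 0.028 0.027] [0.4591 0.2659] nose 31 [0.459  0.2676 0.0579]
bottle 101 [0.5391 0.1116] [0.027 0.028 0.025] [0.5383 0.1105] nose 33 [0.5388 0.1115 0.0573]
stopper 31 [0.5398 0.2737] [0.018 0.02  0.004] [0.5413 0.274 ] nose 0 [nan nan nan]
red [ 0.5814 -0.1602  0.009 ]
blue [ 0.5748 -0.2316  0.009 ]
yellow [ 0.5098 -0.1535  0.009 ]
green [ 0.5031 -0.2247  0.009 ]<stdin>:6: RuntimeWarning: Mean of empty slice.
  ret = um.true_divide(
```

Emit:
drive_tool --rows '[[[0,0,9],[0,0,0],52],[[0,0,9],[0,0,0],52],[[0,0,9],[0,0,0],52],[[0,0,0],[22,-56,0],52],[[0,0,0],[22,-56,0],52],[[0,0,0],[22,-56,0],52],[[0,0,0],[22,-56,0],52],[[0,0,0],[22,-56,0],52]]'

```text
time_s: 1.15
ee_pos: [0.3481, -0.1868, 0.2312]
eef_rot: [3.142, -0.005, 0.0]
wrist_force: [1.0, 0.0, -0.8]
opening: 0.604
```

```bash
python3 -c "
from h import *
s=env.read_state();print(s['qpos'],s['ee_pos'],s['eef_rot'])"
```

```text
[-4.92699660e-01 -1.19805127e-01 -2.86222238e-01  1.40406966e+00
  8.90449183e-05  2.65201408e+00] [ 0.34806499 -0.18683261  0.23121827] [ 3.14152131e+00 -4.90246509e-03  4.94728715e-04]
```

Emit:
drive_tool --rows '[[[0,0,-10],[0,0,0],52],[[0,0,-10],[0,0,0],52],[[0,0,-10],[0,0,0],52],[[0,0,-10],[0,0,0],52],[[0,0,-10],[0,0,0],52],[[0,0,-10],[0,0,0],52],[[0,0,-10],[0,0,0],52],[[0,0,-10],[0,0,0],52]]'

```text
time_s: 2.15
ee_pos: [0.3477, -0.1885, 0.2311]
eef_rot: [-2.403, -2.023, 0.0]
wrist_force: [0.4, 0.1, 0.7]
opening: 0.608
```

Emit:
drive_tool --rows '[[[0,0,-10.2],[0,0,0],52],[[0,0,0],[48,18,0],52],[[0,0,0],[48,18,0],52],[[0,0,0],[48,18,0],52],[[0,0,0],[48,18,0],52],[[0,0,0],[48,18,0],52],[[0,0,0],[46,18,0],52],[[0,0,0],[0,0,0],52]]'

```text
time_s: 3.15
ee_pos: [0.4561, 0.1001, 0.2305]
eef_rot: [-2.215, -2.227, 0.001]
wrist_force: [-0.5, 0.0, 0.1]
opening: 0.607
```

Run:
```python
from h import *
s=env.read_state();print(s['qpos'],s['ee_pos'],s['eef_rot'])
im=get_image("wrist");cv2.imwrite("pics/w1.png",im["pixels"]);W=world(im)
np.savez("w1.npz",p=im["pixels"],W=W);print(np.linalg.inv(im["world_to_cam"]).round(3))
```

```text
[ 2.15782086e-01  1.70482826e-02 -1.59099643e-01  1.39574750e+00
  3.60965069e-04  1.78099581e+00] [0.45609484 0.10008278 0.23048723] [-2.21459844e+00 -2.22699586e+00  1.14381381e-03]
[[ 1.    -0.005 -0.     0.456]
 [ 0.005  0.954  0.299  0.176]
 [-0.001 -0.299  0.954  0.373]
 [ 0.     0.     0.     1.   ]]
```

View pics/w1.png

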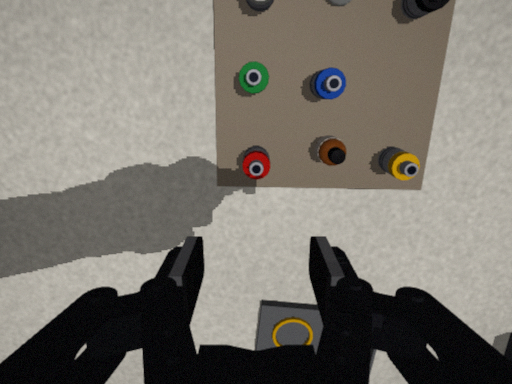

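The wrist view shows red (257,165), green (254,78), blue (331,84) and yellow (405,166), all clear of the fingers. I'll use it as the second measurement.

Run:
```python
from h import *
D=np.load("w1.npz");W=D["W"]
for n,(u,v) in dict(red=(257,165),green=(254,78),blue=(331,84),yellow=(405,166)).items():
    w=W[v-22:v+22,u-22:u+22].reshape(-1,3)
    s=w[(w[:,2]>.054)&(w[:,2]<.064)];b=w[(w[:,2]>.042)&(w[:,2]<.049)]
    print(n,len(s),s.mean(0).round(4),((s.max(0)+s.min(0))/2).round(4),len(b),((b.max(0)+b.min(0))/2).round(4),np.ptp(b,0).round(3))
```

```text
red 166 [0.4565 0.1001 0.0579] [0.4566 0.0995 0.057 ] 420 [0.4567 0.0998 0.0454] [0.029 0.029 0.006]
green 202 [0.4537 0.1881 0.058 ] [0.4534 0.1883 0.0578] 551 [0.4538 0.1882 0.045 ] [0.029 0.029 0.005]
blue 210 [0.5289 0.183  0.058 ] [0.5291 0.1829 0.0572] 521 [0.5293 0.183  0.0456] [0.029 0.029 0.007]
yellow 174 [0.6143 0.0999 0.0578] [0.6151 0.0996 0.0571] 402 [0.6151 0.0995 0.0455] [0.03  0.029 0.006]
```

Emit:
drive_tool --rows '[[[0,0,0],[0,0,55],52],[[0,0,0],[0,0,55],52],[[0,0,0],[0,0,50],52],[[0,0,0],[0,0,30],52],[[0,0,0],[0,0,20],52],[[0,0,0],[0,0,6],52],[[0,0,0],[0,0,0],52]]'

```text
time_s: 4.08
ee_pos: [0.4555, 0.0968, 0.0156]
eef_rot: [2.221, 2.221, -0.0]
wrist_force: [-0.1, -0.0, 0.3]
opening: 0.61
```

Emit:
drive_tool --rows '[[[0,0,0],[0,0,0],20],[[0,0,0],[0,0,0],20],[[0,0,0],[0,0,0],20],[[0,0,0],[0,0,0],20],[[0,0,0],[0,0,-5],20],[[0,0,0],[0,0,-35],20],[[0,0,0],[0,0,-40],20],[[0,0,0],[0,0,-40],20]]'

```text
time_s: 5.08
ee_pos: [0.4552, 0.0975, 0.1366]
eef_rot: [-2.22, -2.223, 0.001]
wrist_force: [0.2, 0.2, -2.1]
opening: 0.331
```

Emit:
drive_tool --rows '[[[0,0,0],[-20,10,0],20],[[0,0,0],[-45,22,0],20],[[0,0,0],[-45,22,0],20],[[0,0,0],[-45,22,0],20],[[0,0,0],[-45,22,0],20],[[0,0,0],[-40,18,0],20],[[0,0,0],[-19,10,0],20],[[0,0,0],[0,0,0],20]]'

```text
time_s: 6.08
ee_pos: [0.582, -0.1621, 0.1348]
eef_rot: [-2.221, -2.22, 0.0]
wrist_force: [-0.5, 0.0, -0.4]
opening: 0.335
```

Run:
```python
from h import *
s=env.read_state();print(s['ee_pos'],s['eef_rot'],s['opening'])
im=get_image("wrist");cv2.imwrite("pics/w2.png",im["pixels"]);np.savez("w2.npz",p=im["pixels"],W=world(im))
```

```text
[ 0.5820219  -0.16208693  0.13484436] [-2.22127417e+00 -2.22033940e+00  2.30373331e-04] 0.33485643866282094
```

View pics/w2.png

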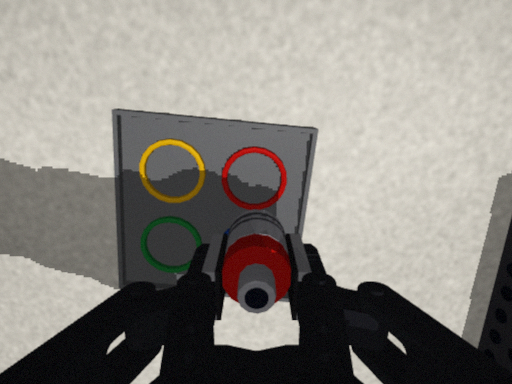

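Red is held at (257,265). The red ring (254,178) and yellow ring (172,170) are fully visible, so I'll measure both rings and the held objective here.

Run:
```python
from h import *
D=np.load("w2.npz");W=D["W"];p=D["p"];hsv=cv2.cvtColor(p,cv2.COLOR_BGR2HSV)
for n,(u,v) in dict(red=(254,178),yellow=(172,170),green=(171,244)).items():
    sl=np.s_[v-36:v+35,u-36:u+36];w=W[sl];m=(hsv[sl][...,1]>110)&(w[...,2]<.02)&(w[...,2]>.005);w=w[m]
    (c,r),*_=[cv2.minEnclosingCircle((w[:,:2]*1000).astype(np.float32))]
    A=np.c_[2*w[:,:2],np.ones(len(w))];x=np.linalg.lstsq(A,(w[:,:2]**2).sum(1),rcond=None)[0]
    print(n,len(w),np.round(c,1),round(r,1),x[:2].round(4))
w=W[215:320,215:300].reshape(-1,3);hi=w[w[:,2]<.3]
h=hsv[215:320,215:300].reshape(-1,3);m=(h[:,1]>180)&((h[:,0]<8)|(h[:,0]>172))&(w[:,2]>.1)
q=w[m];z=np.median(q[:,2]);q=q[abs(q[:,2]-np.percentile(q[:,2],80))<.004];print(len(q),z,((q.max(0)+q.min(0))/2).round(4),np.ptp(q,0).round(4))
```

```text
red 1054 [ 580.  -160.9] 29.1 [ 0.5804 -0.1603]
yellow 1132 [ 507.8 -154.1] 30.0 [ 0.5093 -0.1535]
green 855 [ 502.5 -226.8] 30.3 [ 0.5023 -0.2246]
2172 0.16291718427266233 [ 0.5826 -0.1585  0.1635] [0.0291 0.028  0.0079]
```

Emit:
drive_tool --rows '[[[0,0,0],[-2,-2,25],20],[[0,0,0],[0,0,35],20],[[0,0,0],[0,0,30],20],[[0,0,0],[0,0,16],20],[[0,0,0],[0,0,7],20],[[0,0,0],[0,0,3],20],[[0,0,0],[0,0,0],20]]'

```text
time_s: 7.0
ee_pos: [0.5804, -0.1634, 0.0201]
eef_rot: [2.219, 2.222, 0.001]
wrist_force: [0.6, -0.4, -0.2]
opening: 0.333
```

Emit:
drive_tool --rows '[[[0,0,0],[0,0,2],20],[[0,0,0],[0,0,1],20],[[0,0,0],[0,0,0],20]]'

```text
time_s: 7.38
ee_pos: [0.5804, -0.1636, 0.0177]
eef_rot: [2.219, 2.221, 0.001]
wrist_force: [-0.8, 0.2, 5.2]
opening: 0.335
```

Emit:
drive_tool --rows '[[[0,0,0],[0,0,0],50],[[0,0,0],[0,0,0],50],[[0,0,0],[0,0,0],50],[[0,0,0],[0,0,-10],50],[[0,0,0],[0,0,-50],50],[[0,0,0],[0,0,-60],50],[[0,0,0],[0,0,-20],50],[[0,0,0],[50,7,0],50]]'

```text
time_s: 8.38
ee_pos: [0.5883, -0.1154, 0.1598]
eef_rot: [2.222, 2.214, 0.004]
wrist_force: [0.9, 0.4, -1.0]
opening: 0.584
```

Emit:
drive_tool --rows '[[[0,0,0],[55,7,0],50],[[0,0,0],[55,7,0],50],[[0,0,0],[55,7,0],50],[[0,0,0],[40,7,0],50],[[0,0,0],[8,0,0],50],[[0,0,0],[0,0,0],50]]'

```text
time_s: 9.12
ee_pos: [0.6144, 0.0998, 0.1566]
eef_rot: [2.219, 2.223, -0.0]
wrist_force: [-0.4, -1.4, 1.2]
opening: 0.585
```

Emit:
drive_tool --rows '[[[0,0,0],[1,0.5,30],50],[[0,0,0],[0,0,45],50],[[0,0,0],[0,0,35],50],[[0,0,0],[0,0,20],50],[[0,0,0],[0,0,8],50],[[0,0,0],[0,0,3],50],[[0,0,0],[0,0,0],50]]'

```text
time_s: 10.0
ee_pos: [0.6157, 0.1003, 0.0162]
eef_rot: [2.22, 2.221, 0.002]
wrist_force: [0.3, -0.2, 0.3]
opening: 0.585
```

Emit:
drive_tool --rows '[[[0,0,0],[0,0,0],20],[[0,0,0],[0,0,0],20],[[0,0,0],[0,0,0],20],[[0,0,0],[0,0,0],20],[[0,0,0],[0,0,-5],20],[[0,0,0],[0,0,-35],20],[[0,0,0],[0,0,-45],20],[[0,0,0],[0,0,-35],20]]'

```text
time_s: 11.0
ee_pos: [0.6151, 0.1008, 0.1369]
eef_rot: [2.22, 2.223, 0.001]
wrist_force: [1.0, 0.6, -1.0]
opening: 0.332
```

Emit:
drive_tool --rows '[[[0,0,0],[-22,-10,0],20],[[0,0,0],[-45,-18,0],20],[[0,0,0],[-45,-18,0],20],[[0,0,0],[-45,-18,0],20],[[0,0,0],[-45,-18,0],20],[[0,0,0],[-35,-16,0],20],[[0,0,0],[-16,-8,0],20],[[0,0,0],[0,0,0],20]]'

```text
time_s: 12.0
ee_pos: [0.5082, -0.1532, 0.1345]
eef_rot: [-2.222, -2.219, 0.001]
wrist_force: [-0.3, 1.7, -1.3]
opening: 0.331
```

```bash
cat > held.py <<'E'
from h import *
import sys
n,lo,hi=sys.argv[1],int(sys.argv[2]),int(sys.argv[3])
s=env.read_state();print(s['ee_pos'],s['opening'])
im=get_image("wrist");cv2.imwrite(f"pics/{n}.png",im["pixels"]);W=world(im);hsv=cv2.cvtColor(im["pixels"],cv2.COLOR_BGR2HSV)
w=W[200:330,205:310].reshape(-1,3);h=hsv[200:330,205:310].reshape(-1,3)
q=w[(h[:,1]>120)&(h[:,0]>=lo)&(h[:,0]<=hi)&(w[:,2]>.1)&(w[:,2]<.3)]
q=q[abs(q[:,2]-np.percentile(q[:,2],80))<.004];print(len(q),((q.max(0)+q.min(0))/2).round(4),np.ptp(q,0).round(4))
E
python3 held.py w3 18 35
```

```text
[ 0.50819431 -0.15319696  0.13449096] 0.33109266042824165
2205 [ 0.5091 -0.1533  0.1632] [0.0294 0.0275 0.0079]
```

View pics/w3.png

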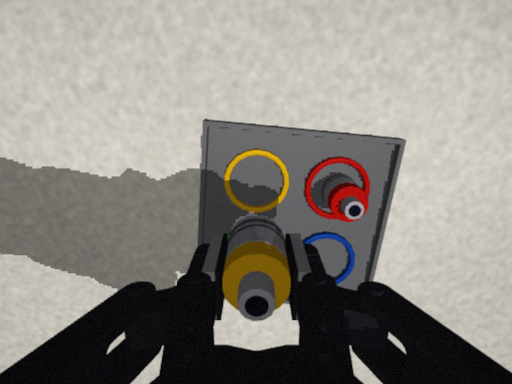

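Red stands in its ring (base about (336,188)). Yellow is held at (257,270), directly over its nest according to the measurement.

Emit:
drive_tool --rows '[[[0,0,0],[0,0,25],20],[[0,0,0],[0,0,35],20],[[0,0,0],[0,0,30],20],[[0,0,0],[0,0,16],20],[[0,0,0],[0,0,7],20],[[0,0,0],[0,0,2],20],[[0,0,0],[0,0,1],20],[[0,0,0],[0,0,0],20]]'

```text
time_s: 13.05
ee_pos: [0.5099, -0.1526, 0.0201]
eef_rot: [2.22, 2.222, 0.001]
wrist_force: [0.1, -0.1, -1.0]
opening: 0.331
```

Emit:
drive_tool --rows '[[[0,0,0],[0,0,1.5],20],[[0,0,0],[0,0,1],20],[[0,0,0],[0,0,0],50],[[0,0,0],[0,0,0],50],[[0,0,0],[0,0,0],50],[[0,0,0],[0,0,-10],50],[[0,0,0],[0,0,-50],50],[[0,0,0],[0,0,-60],50]]'

```text
time_s: 14.05
ee_pos: [0.5085, -0.1522, 0.1378]
eef_rot: [-2.219, -2.221, 0.002]
wrist_force: [1.6, -0.6, 0.1]
opening: 0.582
```

Emit:
drive_tool --rows '[[[0,0,0],[15,0,-20],50],[[0,0,0],[55,4,0],50],[[0,0,0],[60,4,0],50],[[0,0,0],[60,4,0],50],[[0,0,0],[60,4,0],50],[[0,0,0],[55,3,0],50],[[0,0,0],[28,1,0],50],[[0,0,0],[0,0,0],50]]'

```text
time_s: 15.05
ee_pos: [0.5289, 0.1825, 0.1572]
eef_rot: [2.216, 2.226, 0.001]
wrist_force: [-0.4, -0.8, -1.1]
opening: 0.587
```

Emit:
drive_tool --rows '[[[0,0,0],[0.5,0,30],50],[[0,0,0],[0,0,45],50],[[0,0,0],[0,0,35],50],[[0,0,0],[0,0,20],50],[[0,0,0],[0,0,8],50],[[0,0,0],[0,0,3],50],[[0,0,0],[0,0,0],50]]'

```text
time_s: 15.92
ee_pos: [0.5296, 0.181, 0.0167]
eef_rot: [2.22, 2.222, 0.002]
wrist_force: [0.5, 0.0, 0.5]
opening: 0.586
```

Emit:
drive_tool --rows '[[[0,0,0],[0,0,0],20],[[0,0,0],[0,0,0],20],[[0,0,0],[0,0,0],20],[[0,0,0],[0,0,0],20],[[0,0,0],[0,0,-5],20],[[0,0,0],[0,0,-35],20],[[0,0,0],[0,0,-45],20],[[0,0,0],[0,0,-35],20]]'

```text
time_s: 16.92
ee_pos: [0.5289, 0.1811, 0.1374]
eef_rot: [2.22, 2.223, 0.0]
wrist_force: [0.8, 1.1, -1.2]
opening: 0.333
```

Emit:
drive_tool --rows '[[[0,0,0],[-40,4,0],20],[[0,0,0],[-60,6,0],20],[[0,0,0],[-60,7,0],20],[[0,0,0],[-60,7,0],20],[[0,0,0],[-60,7,0],20],[[0,0,0],[-60,6,0],20],[[0,0,0],[-50,5,0],20],[[0,0,0],[-24,3,0],20]]'

```text
time_s: 17.92
ee_pos: [0.5741, -0.2353, 0.1353]
eef_rot: [-2.223, -2.219, 0.001]
wrist_force: [-0.0, 0.9, -1.7]
opening: 0.328
```

Emit:
drive_tool --rows '[[[0,0,0],[0,0,0],20]]'

```text
time_s: 18.05
ee_pos: [0.5742, -0.234, 0.1352]
eef_rot: [-2.222, -2.219, 0.0]
wrist_force: [-0.8, 0.0, -1.8]
opening: 0.336
```

```bash
python3 held.py w4 100 130
```

```text
[ 0.57423034 -0.23398797  0.13524557] 0.3364138613068693
2193 [ 0.5751 -0.2306  0.1638] [0.0294 0.0269 0.0079]
```

View pics/w4.png

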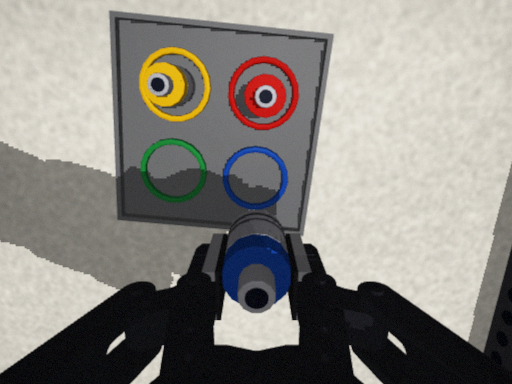

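Yellow and red stand in their rings at (172,84) and (262,93). Blue is held over its ring (255,178).

Emit:
drive_tool --rows '[[[0,0,0],[-1,-1,25],20],[[0,0,0],[0,0,35],20],[[0,0,0],[0,0,30],20],[[0,0,0],[0,0,16],20],[[0,0,0],[0,0,7],20],[[0,0,0],[0,0,2],20],[[0,0,0],[0,0,1],20],[[0,0,0],[0,0,0],20]]'

```text
time_s: 19.1
ee_pos: [0.5739, -0.2341, 0.0206]
eef_rot: [2.22, 2.222, 0.001]
wrist_force: [0.6, -0.1, -1.8]
opening: 0.335
```

Emit:
drive_tool --rows '[[[0,0,0],[0,0,1.5],20],[[0,0,0],[0,0,1.2],20],[[0,0,0],[0,0,0],50],[[0,0,0],[0,0,0],50],[[0,0,0],[0,0,0],50],[[0,0,0],[0,0,-10],50],[[0,0,0],[0,0,-50],50],[[0,0,0],[0,0,-60],50]]'

```text
time_s: 20.1
ee_pos: [0.5726, -0.2336, 0.1379]
eef_rot: [-2.219, -2.221, 0.001]
wrist_force: [1.5, -0.9, 0.2]
opening: 0.586
```

Emit:
drive_tool --rows '[[[0,0,0],[15,-4,-20],50],[[0,0,0],[58,-16,0],50],[[0,0,0],[58,-17,0],50],[[0,0,0],[58,-17,0],50],[[0,0,0],[58,-17,0],50],[[0,0,0],[58,-17,0],50],[[0,0,0],[58,-17,0],50],[[0,0,0],[40,-11,0],50]]'

```text
time_s: 21.1
ee_pos: [0.4554, 0.1712, 0.1571]
eef_rot: [-2.218, -2.224, 0.0]
wrist_force: [-0.3, -0.2, 0.8]
opening: 0.588
```

Emit:
drive_tool --rows '[[[0,0,0],[18,-4,0],50],[[0,0,0],[0,0,0],50]]'

```text
time_s: 21.35
ee_pos: [0.4526, 0.1876, 0.157]
eef_rot: [2.218, 2.225, -0.001]
wrist_force: [0.0, -0.7, -0.4]
opening: 0.588
```

Emit:
drive_tool --rows '[[[0,0,0],[2,1,30],50],[[0,0,0],[0,0,45],50],[[0,0,0],[0,0,35],50],[[0,0,0],[0,0,20],50],[[0,0,0],[0,0,8],50],[[0,0,0],[0,0,3],50],[[0,0,0],[0,0,0],50]]'

```text
time_s: 22.22
ee_pos: [0.4546, 0.1888, 0.0168]
eef_rot: [2.221, 2.222, 0.001]
wrist_force: [0.2, 0.4, 0.3]
opening: 0.584
```

Emit:
drive_tool --rows '[[[0,0,0],[0,0,0],20],[[0,0,0],[0,0,0],20],[[0,0,0],[0,0,0],20],[[0,0,0],[0,0,0],20],[[0,0,0],[0,0,-5],20],[[0,0,0],[0,0,-35],20],[[0,0,0],[0,0,-45],20],[[0,0,0],[0,0,-35],20]]'

```text
time_s: 23.22
ee_pos: [0.454, 0.1891, 0.1378]
eef_rot: [2.22, 2.223, 0.001]
wrist_force: [-0.2, -0.1, -2.4]
opening: 0.333
```

Emit:
drive_tool --rows '[[[0,0,0],[-40,4,0],20],[[0,0,0],[-60,6,0],20],[[0,0,0],[-60,7,0],20],[[0,0,0],[-60,7,0],20],[[0,0,0],[-60,7,0],20],[[0,0,0],[-60,7,0],20],[[0,0,0],[-50,6,0],20],[[0,0,0],[-24,4,0],20]]'

```text
time_s: 24.22
ee_pos: [0.5021, -0.2275, 0.1358]
eef_rot: [-2.223, -2.219, 0.001]
wrist_force: [-0.3, 0.3, -1.5]
opening: 0.334
```

Emit:
drive_tool --rows '[[[0,0,0],[0,0,0],20]]'

```text
time_s: 24.35
ee_pos: [0.5023, -0.2264, 0.1356]
eef_rot: [-2.223, -2.219, 0.0]
wrist_force: [-0.6, -0.3, -1.0]
opening: 0.332
```

```bash
python3 held.py w5 50 85
```

```text
[ 0.50225153 -0.22642721  0.13563916] 0.33204774987859587
2141 [ 0.5031 -0.2259  0.1635] [0.0294 0.0272 0.0073]
```

View pics/w5.png

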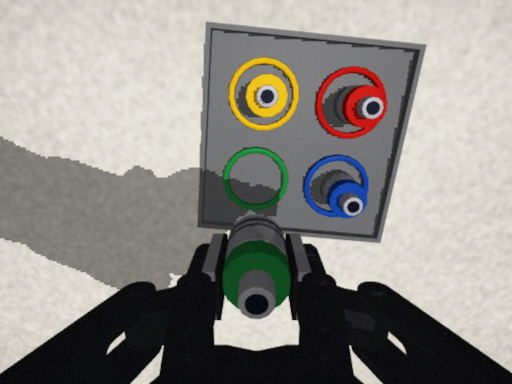

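Yellow (265,95), red (355,103) and blue (340,188) all stand in their rings. Green is held over its own ring (255,178).

Emit:
drive_tool --rows '[[[0,0,0],[1,-1,25],20],[[0,0,0],[0,0,35],20],[[0,0,0],[0,0,30],20],[[0,0,0],[0,0,16],20],[[0,0,0],[0,0,7],20],[[0,0,0],[0,0,2],20],[[0,0,0],[0,0,1],20],[[0,0,0],[0,0,0],20]]'

```text
time_s: 25.4
ee_pos: [0.5019, -0.2242, 0.0208]
eef_rot: [2.22, 2.222, 0.001]
wrist_force: [-0.6, -0.1, -2.1]
opening: 0.332
```

Emit:
drive_tool --rows '[[[0,0,0],[0,0,1.5],20],[[0,0,0],[0,0,1.5],20],[[0,0,0],[0,0,0],46],[[0,0,0],[0,0,0],46],[[0,0,0],[0,0,0],46],[[0,0,0],[0,0,-10],46],[[0,0,0],[0,0,-50],46],[[0,0,0],[0,0,-60],46]]'

```text
time_s: 26.4
ee_pos: [0.5006, -0.2236, 0.138]
eef_rot: [-2.219, -2.221, 0.001]
wrist_force: [1.0, -0.9, -0.6]
opening: 0.539
```

Emit:
drive_tool --rows '[[[0,0,0],[-50,-30,-20],46],[[0,0,0],[-50,-30,-20],46],[[0,0,0],[-50,-30,0],46],[[0,0,0],[0,0,0],46]]'

```text
time_s: 26.9
ee_pos: [0.4097, -0.3771, 0.1781]
eef_rot: [2.225, 2.216, -0.001]
wrist_force: [-0.6, -0.3, -0.7]
opening: 0.539
```

Run:
```python
from h import *
print(env.read_state()['ee_pos'])
im=get_image("top");W=world(im);W=W[W[...,2]<.2]
cv2.imwrite("pics/t2.png",cv2.resize(im["pixels"][130:260,120:400],None,fx=2.8,fy=2.8,interpolation=cv2.INTER_CUBIC))
for n,x,y in (("red",.5804,-.1603),("yellow",.5093,-.1535),("green",.5023,-.2246),("blue",.574,-.2315),("white",.459,.2676),("black",.619,.2615)):
    w=W[np.hypot(W[:,0]-x,W[:,1]-y)<.03];s=w[w[:,2]>.052];b=w[(w[:,2]>.04)&(w[:,2]<.05)]
    print(n,len(s),(s.mean(0)[:2]-[x,y]).round(4),s[:,2].max().round(4),"shoulder",((b.max(0)+b.min(0))/2-[x,y,0]).round(4))
```

```text
[ 0.40971499 -0.37711623  0.17807279]
red 32 [ 0.0008 -0.0013] 0.0624 shoulder [ 0.0009 -0.0015  0.0453]
yellow 33 [ 0.0007 -0.0006] 0.0621 shoulder [ 0.0008 -0.0005  0.0454]
green 32 [ 0.001  -0.0002] 0.0632 shoulder [ 0.0013 -0.0008  0.0452]
blue 33 [ 0.0004 -0.0007] 0.0624 shoulder [ 0.0006 -0.0004  0.0454]
white 32 [-0.0001 -0.0001] 0.061 shoulder [ 0.0009 -0.0002  0.0446]
black 34 [-0. -0.] 0.0618 shoulder [-0.0001  0.0007  0.0451]
```

View pics/t2.png

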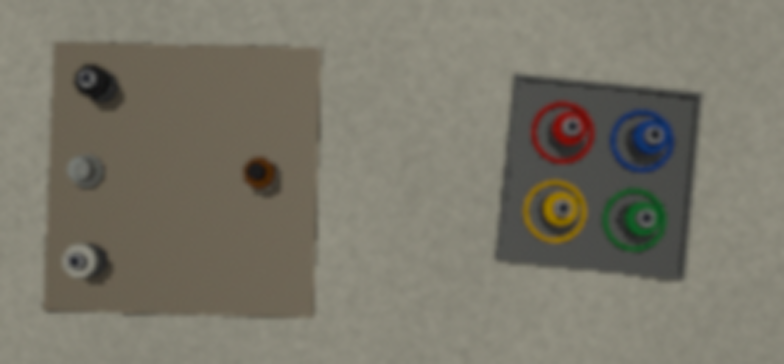

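All four stand in their own rings: red (563,132), blue (642,140), yellow (555,211) and green (634,220). White and black haven't moved, and the arm is clear.

```bash
python3 -c "
from h import *
print(env.hand_in())"
```

```text
the job is handed in; nothing more can be done
None
```

All four objectives (red, yellow, blue and green) are in the tray, each standing in the ring of its own colour, and the job is handed in. The hand-in itself reports no verdict. I lowered each one until it was within a millimetre or so of the floor or touching it, then released it; the whole job took about 27 s of the 96 s allowed.

In the last top-camera check, each objective was within about 2 mm of its ring centre (limit 11 mm) and looked upright. The white and black objectives had moved less than 1 mm. The gripper was empty and well clear of everything.

- **Camera disagreement:** the wrist and top cameras differed by about 1–2 mm, which is within the stated calibration.
- **Height check:** the top camera shows the seated objectives' shoulders and tips at the expected heights to within about 1–4 mm, because its depth readings are noisy at the tips.

No check failed.

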